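# Show the phone the seal on the turned-away side of a wet vase in a mirror

## Task

The vase has just been painted and is wet, so nobody may touch or turn it, but the phone on the stand should get the round clay seal, which is turned away from it, into the picture too. Draw the studio mirror straight up out of its slot in the wooden rack by its top edge, leave the two test tiles in theirs, and hold the mirror in the air with its centre about 12 cm straight out from the seal, angled so that the phone's lens sees the seal near the middle of the glass. Finish still holding the mirror there, quite still, and touch neither the vase nor the phone and its stand, and leave the glaze pots where they are.

Things in the scene. Friction and masses are not known exactly. Their poses are not given: they have to be found in the camera images.
- mirror: Studio mirror: flat upright plate 10 mm thick (x), 100 wide (y), 120 high (z), 0.11 to 0.22 kg, black back, aluminium frame, glass on one side only, which looks along -x. Origin: middle of its lower edge; z up. It stands in any one of the rack's three slots, top edge 134 mm above the table, the tallest plate there. Grip it from above across its 10 mm, at the middle of the top edge.
- mirror_face (a point): Centre of the mirror's glass face: 60 mm above the mirror's lower edge, 5 mm to -x of its origin. Same axes as the mirror: the glass looks along -x, y runs across the glass, z up it. The glass is seen 88 mm wide and 108 mm high inside the frame.
- rack: Slotted wooden rack for test tiles, 136 x 134 mm, fixed. Origin: centre of its underside. Floor 14 mm thick; two grooved side walls (at y = +-58 mm) reach 64 mm above the table. Three slots 13 mm wide, 104 mm long, at x = -38, 0 and +38 mm, run along y; a plate slides straight up out of the grooves, which guide it for 50 mm.
- tile_a: Glazed test tile, white, 8 x 99 x 74 mm, standing in another slot of the rack, about half as tall as the mirror; origin at the middle of its lower edge, x across its 8 mm thickness, z up. Stays in its slot.
- tile_b: Glazed test tile, bare red clay with a white glazed field, 8 x 99 x 74 mm, standing in another slot of the rack, about half as tall as the mirror; origin at the middle of its lower edge, x across its 8 mm thickness, z up. Stays in its slot.
- vase: The freshly painted vase: tall, white, with painted decoration and a gold collar, 96 mm in diameter and 251 mm high, standing loose on the table. Origin at the centre of its foot, z up. Must not be touched.
- seal_mark (a point): Centre of the outer face of the round terracotta clay seal, 26 mm across, applied to the vase's side 105 mm above the table. Site axes: -x points straight out from the vase (level), z up.
- phone_stand: Table stand with a weighted round base (96 mm across) and a clamp that holds a phone upright, 116 to 270 mm above the table; fixed in place. Origin at the centre of its underside, z up; the back of the phone with its camera looks along -x, slightly down.
- lens (a point): The lens of the phone's camera, the upper one in the dark square on the back of the phone, about 245 mm above the table. A wide view: it takes in the vase and 30 degrees either side of straight ahead.
- pot_cobalt: Small white glaze pot with a blue band, 48 mm across, 56 mm high, near the robot's edge of the table; origin at the centre of its foot. A bystander.
- pot_celadon: Small white glaze pot with a grey-green band, 47 mm across, 66 mm high, near the robot's edge of the table; origin at the centre of its foot. A bystander.
Mind the look-alikes: they are no part of the job. Leave any green look-alike of the mirror alone.

How it is judged (in metres and radians):
On the way:
1. the mirror is gripped and drawn straight up out of the rack: its lower edge above the rack's walls, still over the rack and upright (z of mirror in the frame of rack above 0.066 m and x of mirror in the frame of rack between -0.07 and 0.07 m and y of mirror in the frame of rack between -0.04 and 0.04 m and angle between mirror's own z axis and vertical below 0.2 rad and contact force between the fingers and mirror above 2 N), for 0.1 s.
At the end, for the whole second after the job is handed in: Fingers hold the still mirror clear of rack and table. From the glass centre, in mirror axes: seal 65-170 mm in front, y 16 to 64, z -52 to 8; lens over 250 in front, y -205 to -55, z -45 to 145: the reflected ray meets the glass near its middle. Vase unmoved (6 mm), tiles in slots (x of seal_mark in the frame of mirror_face between -0.17 and -0.065 m and y of seal_mark in the frame of mirror_face between 0.016 and 0.064 m and z of seal_mark in the frame of mirror_face between -0.052 and 0.008 m and x of lens in the frame of mirror_face below -0.25 m and y of lens in the frame of mirror_face between -0.205 and -0.055 m and z of lens in the frame of mirror_face between -0.045 and 0.145 m and contact force between the fingers and mirror above 2 N and height (world z) of mirror above 0.02 m and contact force between mirror and rack below 0.1 N and linear speed of mirror below 0.02 m/s and angular speed of mirror below 0.1 rad/s and angle between vase's own z axis and vertical below 0.03 rad and distance of vase from where it was at the start of the episode below 0.006 m and z of each of tile_a, tile_b in the frame of rack below 0.022 m); the arm keeps its last pose, push and grip.
It fails at once if the wet vase is touched or moved (contact force between any of the arm, the fingers, mirror and vase above 0.5 N or distance of vase from where it was at the start of the episode above 0.006 m).
It fails at once if the phone or its stand is touched (contact force between any of the arm, the fingers, mirror and phone_stand above 0.5 N).
It fails at once if a test tile is pulled out of its slot (distance of any of tile_a, tile_b from where it was at the start of the episode above 0.02 m).
It fails at once if a glaze pot is knocked aside (distance of any of pot_cobalt, pot_celadon from where it was at the start of the episode above 0.015 m).
It also fails if it takes over 40 s, if anything falls off the work surface, if the arm or the gripper's body presses on something with over 40 N, if the wrist force passes 120 N, or if a joint passes its speed limit or range.

## Robot

A 6-joint arm with a two-finger parallel gripper is mounted at the origin on a cart in front of the work surface, level with it; the furniture and walls round the work are solid. World frame = base frame: x ahead of the robot, y to its left, z up, the work surface at z = 0. Lengths are in m, angles in degrees, forces in N, time in s.
With the tool pointing down it reaches from about 0.375 to 0.9 m from the base axis. Payload 3.1 kg.
Tool frame: the origin (TCP) lies on the centre line of the jaws, within the pads' length; the fingertips stand 17 mm ahead of it and the grasp point (between the pads) lies 2 mm behind it; z points along the fingers, y is the line along which they close (so a half turn about z gives the same grasp; the last joint's range is limited). The gripper opens to 87 mm and grips with 3 to 60 N. Pads are 19 mm wide; open, the fingers measure 117 mm over their backs; the gripper's body (75 mm by 190 mm) begins 51 mm behind the grasp point.
Start: joints at [-83.967, 30.224, 82.088, -0, 67.689, -10.227], TCP at [0.175, -0.6, 0.24] pointing down, gripper open.
Joint ranges: [-176.69, 176.69], [-43.24, 126.21], [12.49, 139.97], [-82, 262], [0, 151.66], [-163.58, 163.58]. Speed limits (degrees/s): [159.86, 159.86, 180, 180, 180, 180].

## Interface

Orientations are given as a 3x3 rotation matrix whose columns are the frame's x, y, z axes.
In Python, from rig import bot, imaging, finder gives the robot as it stands. The module is installed in compiled form; this text tells all that it offers.
- The arm moves only by the tool play_rows, never from a script. Its argument "motion" is a list that holds one entry, the list of rows, each a list of 6 numbers: the shift along the tool's x, y, z in m, then the turn, a rotation vector about the tool's x, y, z in degrees. In form: [[[dx, dy, dz, wx, wy, wz], ...]]. A call has 1 to 8 rows; each row is the pose to reach, as a shift and turn from the pose commanded when the call began, along the tool's axes at that moment; what a row does not reach only later rows make up. A row lasts 1/12 s, in which the tool goes at most 41.7 mm and 7.16 degrees, less where a joint would pass 70% of its speed; a pose out of reach is approached as far as the arm can. A call with a gripper value outside its range is refused whole. "fingers" is the finger opening in m, from 0 to 0.087, set as the call begins (left out, the last holds). The fingers move at their own pace and stop on an object; the grip force is fixed at half the most. Time passes only in rows, so rows that repeat a pose let the fingers close. It gives the time, the measured TCP pose, the force, the opening and the grip force at its end, in the units of the state.
- bot.read_state(): the state, without advancing time (a new reading comes with each control period).
- imaging.capture(name): name is "scene" or "top" or "wrist"; returns a dict with "frame" (420x560x3 uint8, red, green, blue), "camera_matrix" (3x3 intrinsics, pixels), "R" (3x3) and "t" (3): a world point X has camera coordinates R X + t. Camera axes: x right, y down, z forward; pixel columns grow to the right and rows downward; lengths in m; the calibration is good to about 2 mm. A picture is of the moment at which its call begins. There is no depth.
- bot.hand_in(): hands the job in; it is judged then, once.
Trained networks look in the newest picture that a camera, given by its name, has taken for a name from the list of things; names that differ only in an ending like _2 or _b are one class to them, and where a whole thing is asked for, a point or a joint stands for the part that bears it (a point fixed in the world has none). Each returns a list of dicts, best first, with "confidence" (0 to 1); they miss things now and then, are a little off and sometimes report something else, mostly with a low value. They report only what shows in the picture. A call takes as long as a camera call. They do not tell look-alikes from the thing itself.
- finder.recognise(camera, name): "at" ([x, y, z] in m, in world coordinates, good to about 4 mm: the middle of the surface that is visible of it).
- finder.outline_of(camera, name): "pixels" (420x560 bool, what is visible of it).
The state is a dict: "time_s": time; "joint_positions": joint angles; "qvel": joint speeds; "tau": joint torques, N m; "position": TCP position; "tcp_rot": TCP orientation; "force": force on the tool from outside, world axes, zero at the start; "moment": the same for the moment, N m; "opening": opening from 0.0 (shut) to 1.0 (fully open); "grasp_force": force on a finger pad.
Only numpy, scipy, OpenCV 4.12 (cv2) and the standard library are available. Lean on these libraries where they do the work, as an engineer would, in place of code of your own. Each camera call takes 0.05 s, during which the arm holds its last target. There are 200 camera calls.

## Working session

There is one attempt and no reset: what is moved stays moved. The work goes in short steps, Python scripts to look and compute and a tool call to move; the robot and the scene stay as the last step left them, time stands still between calls to the robot, and variables do not carry over. Pictures are saved under pics/ and viewed, at most 10 in all, crops included, and the job is handed in when it is done.

Besides the shell and the picture viewer there is one more tool, called after ">>>" by a JSON object that holds its "fn" and its "kwargs", one argument or row to a line. play_rows: Moves the arm, as the interface text tells. Its arguments: {"type":"object","properties":{"motion":{"type":"array"},"fingers":{"type":"number"}},"required":["motion"]}

```bash
mkdir -p pics; python3 - <<'E'
from rig import bot, imaging, finder
import cv2,numpy as np
for c in ["scene","top"]:
    d=imaging.capture(c); cv2.imwrite(f"pics/{c}0.png",cv2.cvtColor(d["frame"],cv2.COLOR_RGB2BGR))
    print(c,np.round(-d["R"].T@d["t"],3),np.round(d["R"],2).tolist(),d["camera_matrix"][0,0])
    for n in ["mirror","mirror_face","rack","tile_a","tile_b","vase","seal_mark","phone_stand","lens","pot_cobalt","pot_celadon"]:
        try:
            r=finder.recognise(c,n); print(n,[(np.round(x["at"],3).tolist(),round(x["confidence"],2)) for x in r[:4]])
        except Exception as e: print(n,e)
print(bot.read_state())
E
```

```text
scene [-0.383 -0.978  0.814] [[0.73, -0.69, -0.03], [-0.31, -0.29, -0.9], [0.61, 0.67, -0.43]] 425.3015341361132
mirror [([0.46, 0.087, 0.068], 0.91)]
mirror_face [([0.464, 0.088, 0.063], 0.79), ([0.634, 0.061, 0.133], 0.6)]
rack [([0.472, -0.408, 0.027], 0.87)]
tile_a [([0.569, -0.412, 0.069], 0.75), ([0.472, -0.411, 0.026], 0.61)]
tile_b [([0.569, -0.412, 0.069], 0.75), ([0.472, -0.411, 0.026], 0.61)]
vase [([0.633, 0.06, 0.13], 0.7)]
seal_mark [([0.535, 0.328, 0.013], 0.3)]
phone_stand []
lens []
pot_cobalt [([0.389, -0.136, 0.04], 0.52)]
pot_celadon [([0.377, -0.058, 0.042], 0.87), ([0.534, 0.324, 0.011], 0.62)]
top [ 0.359 -0.01   1.797] [[-0.03, -1.0, -0.0], [-0.99, 0.03, -0.12], [0.12, 0.0, -0.99]] 544.8034953474286
mirror [([0.498, -0.345, 0.102], 0.57), ([0.46, 0.083, 0.121], 0.54)]
mirror_face [([0.501, -0.348, 0.108], 0.89)]
rack [([0.526, -0.374, 0.018], 0.78)]
tile_a [([0.525, -0.38, 0.081], 0.73), ([0.55, -0.408, 0.073], 0.62)]
tile_b [([0.525, -0.38, 0.081], 0.73), ([0.55, -0.408, 0.073], 0.62)]
vase [([0.657, 0.086, 0.19], 0.68)]
seal_mark [([0.527, -0.38, 0.082], 0.4
[... 273 characters left out ...]
581187e-04,
        6.76880437e+01, -1.02267710e+01]), 'qvel': array([ 0.09321569,  0.06664168,  0.12898824, -0.01102316,  0.01312382,
        0.03486489]), 'tau': array([ 1.75904484e-04, -4.40022576e+01, -1.76981986e+01,  6.33545732e-02,
        5.03914990e-02, -2.25161926e-06]), 'position': array([ 0.17503211, -0.5999798 ,  0.23956028]), 'tcp_rot': array([[ 9.60003090e-01,  2.79989404e-01,  1.53441561e-05],
       [ 2.79989405e-01, -9.60003090e-01, -3.60193158e-05],
       [ 4.64541051e-06,  3.88748556e-05, -9.99999999e-01]]), 'force': array([-0.30856558, -0.03328684,  0.21974493]), 'moment': array([-0.01274775,  0.00383159, -0.02976218]), 'grasp_force': 0.0, 'opening': 0.9978717433137171}
```

View pics/scene0.png

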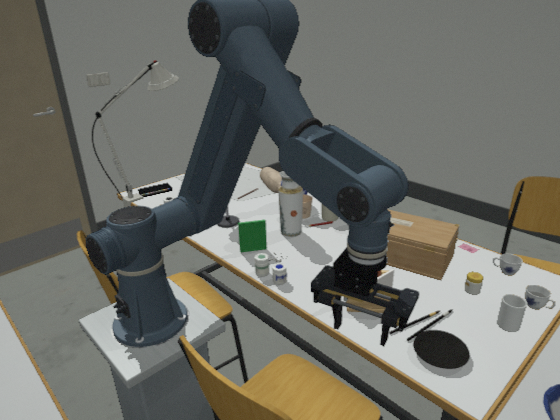

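View pics/top0.png

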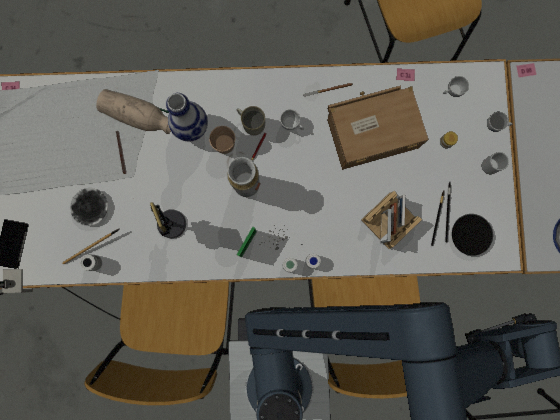

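The scene shows the vase at (291,207) with a red seal at (293,213) and the phone stand at about (228,210), partly behind the arm. The top view shows the rack at (392,218) with three plates and the phone at (160,218). The green plate at (247,241) is the look-alike. Next I'll enlarge the rack, vase and phone, and take a wrist view.

```bash
cat > h.py <<'E'
from rig import bot, imaging, finder
import cv2,numpy as np
def cap(c):
    d=imaging.capture(c); d["bgr"]=cv2.cvtColor(d["frame"],cv2.COLOR_RGB2BGR); return d
def crop(d,x0,y0,x1,y1,s):
    return cv2.resize(d["bgr"][y0:y1,x0:x1],None,fx=s,fy=s,interpolation=cv2.INTER_CUBIC)
def ray(d,px):
    v=d["R"].T@np.linalg.solve(d["camera_matrix"],[px[0],px[1],1.]); return -d["R"].T@d["t"],v/np.linalg.norm(v)
def onz(d,px,z):
    c,v=ray(d,px); return c+v*(z-c[2])/v[2]
def proj(d,X):
    p=d["camera_matrix"]@(d["R"]@np.asarray(X)+d["t"]); return p[:2]/p[2]
def tri(obs):
    A=np.zeros((3,3));b=np.zeros(3)
    for d,px in obs:
        c,v=ray(d,px);P=np.eye(3)-np.outer(v,v);A+=P;b+=P@c
    return np.linalg.solve(A,b)
def pose(Rm,p):  # offset needed from the measured pose, tool axes
    from scipy.spatial.transform import Rotation as Q
    s=bot.read_state();T=s["tcp_rot"]
    return T.T@(np.asarray(p)-s["position"]), Q.from_matrix(T.T@Rm).as_rotvec(degrees=True)
E
python3 - <<'E'
from h import *
t=cap("top");s=cap("scene");w=cap("wrist")
a=crop(t,350,180,430,255,5)   #400x375
b=crop(t,140,140,280,260,3)[:375,:400]
c=crop(s,200,160,330,250,3)[:225,:400]
e=cv2.resize(w["bgr"],(300,225))
m=np.zeros((600,800,3),np.uint8)
m[:375,:400]=a;m[:b.shape[0],400:400+b.shape[1]]=b;m[375:375+c.shape[0],:c.shape[1]]=c;m[375:,400:700]=e
cv2.imwrite("pics/m1.png",m)
E
```

```text
(no output)
```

View pics/m1.png

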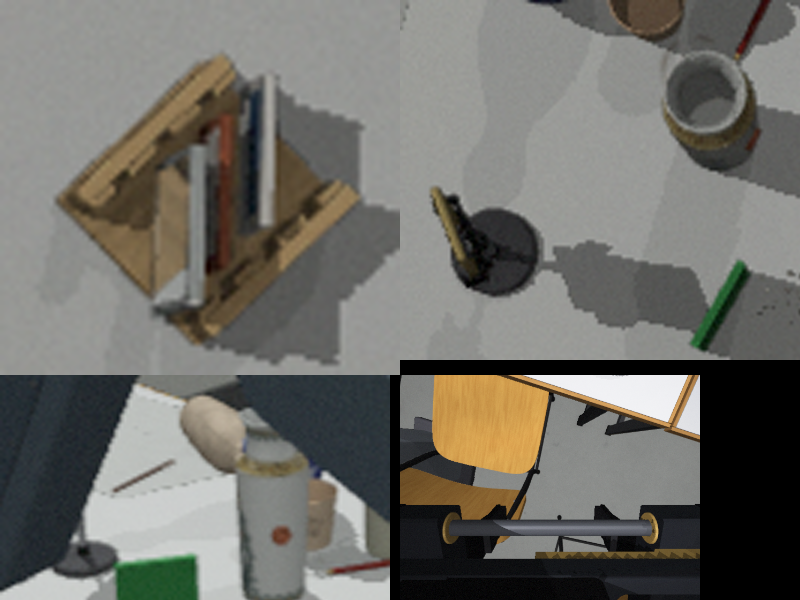

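The three plates in the rack look odd from this distance: grey on the left, red in the middle, and blue/white on the right. I'll go closer with the wrist camera.

>>> {"fn": "play_rows", "kwargs": {
  "motion": [
    [[0.035,-0.015,-0.02,0,0,0],[0.07,-0.03,-0.035,0,0,0],[0.105,-0.045,-0.05,0,0,0],[0.14,-0.06,-0.07,0,0,0],[0.175,-0.075,-0.09,0,0,0],[0.21,-0.09,-0.11,0,0,0],[0.23,-0.1,-0.13,0,0,0],[0.23,-0.1,-0.13,0,0,0]]
  ]
}}

```text
time_s: 2.02
position: [0.3724, -0.4376, 0.3747]
tcp_rot: [[0.958, 0.286, 0.007], [0.286, -0.958, -0.006], [0.005, 0.008, -1.0]]
force: [-0.5, -1.4, 1.6]
opening: 1.002
grasp_force: 0.0
```

```bash
python3 - <<'E'
from h import *
w=cap("wrist");cv2.imwrite("pics/w1.png",w["bgr"])
s=bot.read_state();print(s["position"],s["time_s"])
c=-w["R"].T@w["t"];print("cam",c,"in tool",s["tcp_rot"].T@(c-s["position"]));print(w["R"],w["camera_matrix"])
for n in ["mirror","mirror_face","rack","tile_a","tile_b"]: print(n,[(np.round(x["at"],3).tolist(),round(x["confidence"],2)) for x in finder.recognise("wrist",n)])
E
```

```text
[ 0.37022848 -0.43880386  0.37248469] 2.0667
cam [ 0.43797213 -0.41710316  0.51999132] in tool [ 0.07134407 -0.00065236 -0.14740396]
[[ 0.28562688 -0.95830474  0.00832482]
 [-0.92848014 -0.2745651   0.25007727]
 [-0.23736453 -0.07915822 -0.96819009]] [[327.56101349   0.         280.31213435]
 [  0.         327.56101349 212.29304961]
 [  0.           0.           1.        ]]
mirror [([0.497, -0.355, 0.12], 0.57)]
mirror_face [([0.498, -0.356, 0.119], 0.67), ([0.399, -0.134, 0.059], 0.48)]
rack [([0.527, -0.387, 0.015], 0.71)]
tile_a [([0.544, -0.414, 0.088], 0.69), ([0.526, -0.383, 0.087], 0.63)]
tile_b [([0.544, -0.414, 0.088], 0.69), ([0.526, -0.383, 0.087], 0.63)]
```

View pics/w1.png

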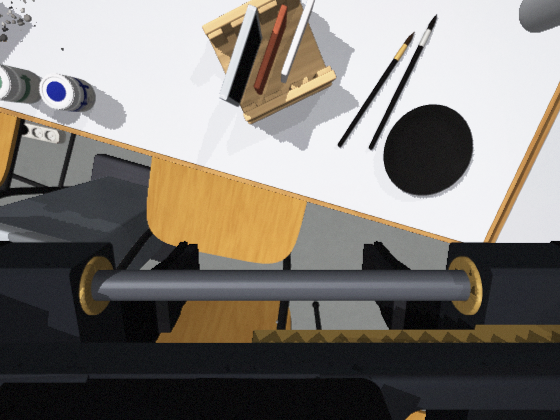

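The mirror is the left plate at (240,55): aluminium top edge, black back to the right, and the tallest. Red tile_b is at (272,50) and white tile_a at (298,38). I'll move so the camera centres on the rack.

>>> {"fn": "play_rows", "kwargs": {
  "motion": [
    [[0.03,0,0,0,0,0],[0.065,0,0,0,0,0],[0.1,0,0,0,0,0],[0.13,0,0,0,0,0],[0.16,0,0,0,0,0],[0.175,0,0,0,0,0],[0.175,0,0,0,0,0]]
  ]
}}

```text
time_s: 2.9
position: [0.5378, -0.3902, 0.3674]
tcp_rot: [[0.96, 0.282, -0.001], [0.282, -0.96, 0.002], [0.0, -0.002, -1.0]]
force: [0.6, -0.8, 0.3]
opening: 0.996
grasp_force: 0.0
```

```bash
python3 - <<'E'
from h import *
w=cap("wrist");cv2.imwrite("pics/w2.png",cv2.resize(w["bgr"],(800,600)))
s=bot.read_state();print(s["position"],s["time_s"]);print(s["tcp_rot"])
for n in ["mirror","mirror_face","rack","tile_a","tile_b"]: print(n,[(np.round(x["at"],3).tolist(),round(x["confidence"],2)) for x in finder.recognise("wrist",n)])
import pickle;pickle.dump(w,open("w2.pkl","wb"))
t=cap("top");pickle.dump(t,open("t2.pkl","wb"));sc=cap("scene");pickle.dump(sc,open("s2.pkl","wb"))
for d,nm in((t,"top"),(sc,"scene")):
  for n in ["vase","seal_mark","phone_stand","lens","rack"]: print(nm,n,[(np.round(x["at"],3).tolist(),round(x["confidence"],2)) for x in finder.recognise(nm,n)])
m=np.hstack([crop(sc,190,150,330,260,5)[:,:450] if 0 else cv2.resize(sc["bgr"][130:270,180:340],(400,350)),cv2.resize(t["bgr"][140:262,140:280],(400,350))])
cv2.imwrite("pics/m2.png",m)
E
```

```text
[ 0.53597338 -0.39081651  0.36756061] 2.95
[[ 0.95983987  0.28053888 -0.00231511]
 [ 0.28054316 -0.95983974  0.00179199]
 [-0.00171941 -0.00236951 -0.99999571]]
mirror [([0.506, -0.355, 0.134], 0.79)]
mirror_face [([0.506, -0.356, 0.129], 0.82)]
rack [([0.53, -0.381, 0.015], 0.78)]
tile_a [([0.533, -0.381, 0.088], 0.81)]
tile_b [([0.533, -0.381, 0.088], 0.81)]
top vase [([0.658, 0.09, 0.188], 0.84)]
top seal_mark []
top phone_stand [([0.532, 0.327, 0.014], 0.55)]
top lens []
top rack [([0.539, -0.341, 0.016], 0.87)]
scene vase [([0.639, 0.059, 0.144], 0.77)]
scene seal_mark []
scene phone_stand [([0.53, 0.33, 0.141], 0.94)]
scene lens []
scene rack [([0.477, -0.419, 0.039], 0.87)]
```

View pics/w2.png

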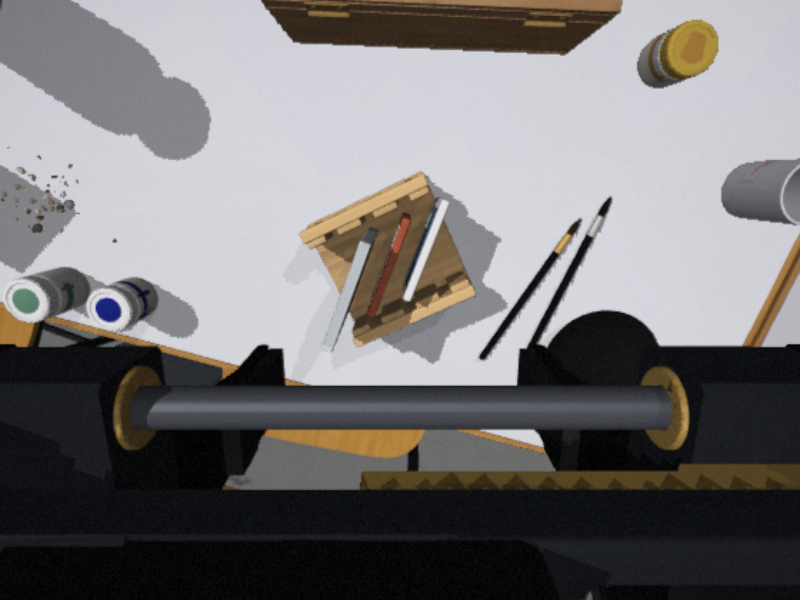

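View pics/m2.png

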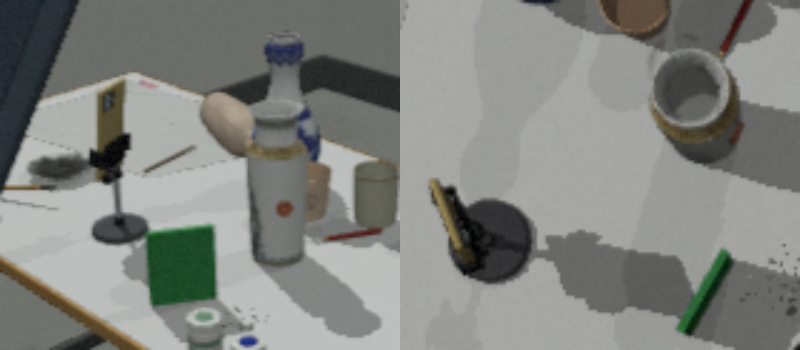

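Seal is at scene px (293.6,213.6) and top px (257.6,186). The phone's lens square is at scene px (223,171). In the wrist view the mirror's top edge runs from about (370,232) to (328,350) in the enlarged picture.

```bash
python3 - <<'E'
from h import *
import pickle
w=cap("wrist");s=cap("scene");t=cap("top")
o={}
for c,d in(("wrist",w),("top",t)):
  for n in ["mirror","tile_a","vase","phone_stand","pot_cobalt","pot_celadon"]:
    for r in finder.outline_of(c,n)[:3]:
        p=r["pixels"].astype(np.uint8);
        ys,xs=np.nonzero(p);R=cv2.minAreaRect(np.c_[xs,ys].astype(np.float32))
        B=cv2.boxPoints(R);z=.134 if n=="mirror" else .088
        e=sorted([(np.linalg.norm(B[i]-B[(i+1)%4]),i) for i in range(4)])[:2]
        ends=[onz(d,(B[i]+B[(i+1)%4])/2,z)[:2].round(3).tolist() for _,i in e]
        print(c,n,round(r["confidence"],2),"px",np.round(R[0],1),np.round(R[1],1),"ends@z",ends)
# seal, red blob centroids
def red(d,x0,y0,x1,y1):
    f=d["frame"][y0:y1,x0:x1].astype(int);m=(f[...,0]-f[...,2]>40)&(f[...,0]-f[...,1]>35);ys,xs=np.nonzero(m);return np.array([xs.mean()+x0,ys.mean()+y0]),len(xs)
a=red(s,285,205,302,222);b=red(t,252,176,266,196);print(a,b)
S=tri([(s,a[0]),(t,b[0])]);print("seal",S,"on z.105 scene",onz(s,a[0],.105),"top",onz(t,b[0],.105))
print("lens on z.245 scene",onz(s,(223.2,170.8),.245))
# vase rim centre from top at z .251
print("rim top",onz(t,(140+293*.35,140+92*122/350),.251),"stand base top",onz(t,(140+92*.35,140+240*122/350),.012),
 "phone top edge ends",onz(t,(140+34*.35,140+183*122/350),.27),onz(t,(140+68*.35,140+258*122/350),.27),
 "green",onz(t,(140+327*.35,140+253*122/350),.12),onz(t,(140+285*.35,140+330*122/350),.12))
E
```

```text
wrist mirror 0.85 px [243.9 200.4] [10.6 91.4] ends@z [[0.562, -0.359], [0.451, -0.348]]
wrist tile_a 0.92 px [295.3 172.1] [11.2 74.1] ends@z [[0.599, -0.41], [0.503, -0.403]]
wrist tile_a 0.8 px [271.4 184.5] [ 8. 76.] ends@z [[0.577, -0.385], [0.476, -0.377]]
wrist vase 0.73 px [271.7 183.7] [ 7.4 76.2] ends@z [[0.578, -0.385], [0.477, -0.377]]
wrist pot_celadon 0.74 px [ 32.9 204.8] [32.5 59.2] ends@z [[0.433, -0.118], [0.391, -0.046]]
top mirror 0.44 px [383.9 219.7] [10.  25.3] ends@z [[0.555, -0.349], [0.481, -0.323]]
top vase 0.86 px [244.2 176. ] [40.2 30.8] ends@z [[0.62, 0.058], [0.73, 0.126]]
top phone_stand 0.85 px [165.4 221.7] [41.1 28.8] ends@z [[0.559, 0.405], [0.514, 0.282]]
top pot_cobalt 0.37 px [316.  257.5] [13.4  6.4] ends@z [[0.425, -0.113], [0.395, -0.141]]
(array([293.0625, 213.5   ]), 16) (array([nan, nan]), 0)
seal [nan nan nan] on z.105 scene [0.63415324 0.04776126 0.105     ] top [nan nan nan]
lens on z.245 scene [0.51207009 0.30521638 0.245     ]
rim top [0.65661939 0.0865236  0.251     ] stand base top [0.53721249 0.33683451 0.012     ] phone top edge ends [0.56964583 0.34379266 0.27      ] [0.4944504  0.31051688 0.27      ] green [0.50479276 0.06184366 0.12      ] [0.42347356 0.10902419 0.12      ]<stdin>:16: RuntimeWarning: Mean of empty slice.
  ret = ret.dtype.type(ret / rcount)
```

Mirror at about (0.503, -0.354), plate direction about -5°. I'll check its height from two views and work out the target pose.

```bash
cat > tgt.py <<'E'
from h import *
S=np.array([.634,.048,.105]);L=np.array([.512,.305,.245]);A=np.array([.657,.087,.105])
def target(d=.13,S=S,L=L,A=A,dz=.0):
    o=(S-A)*[1,1,0];o/=np.linalg.norm(o);M=S+o*d+[0,0,dz]
    u=(S-M)/np.linalg.norm(S-M);v=(L-M)/np.linalg.norm(L-M);n=u+v;n/=np.linalg.norm(n)
    x=-n;z=np.array([0,0,1.])-x*x[2];z/=np.linalg.norm(z);y=np.cross(z,x);R=np.c_[x,y,z]
    return M,R
def tool(M,R,grip=.007):   # tool: x=y_m, y=x_m, z=-z_m ; glass centre is 5 mm to -x of mid-plane, TCP `grip` below top edge
    return M+R@[.005,0,.06-grip],np.c_[R[:,1],R[:,0],-R[:,2]]
E
python3 - <<'E'
from tgt import *
import pickle
w2=pickle.load(open("w2.pkl","rb"))
R=np.array([[ 0.28562688,-0.95830474,0.00832482],[-0.92848014,-0.2745651,0.25007727],[-0.23736453,-0.07915822,-0.96819009]])
w1=dict(w2);w1["R"]=R;w1["t"]=-R@[0.43797213,-0.41710316,0.51999132]
w1["bgr"]=cv2.imread("pics/w1.png")
cv2.imwrite("pics/m3.png",np.hstack([crop(w1,195,0,325,140,3.05)[:420],crop(w2,205,120,340,260,2.95)[:413].copy() if 0 else cv2.resize(w2["bgr"][120:260,205:335],(396,427))[:420]]) if crop(w1,195,0,325,140,3.05).shape[0]>=420 else crop(w1,195,0,325,140,3))
print("h",tri([(w1,(228,100)),(w2,(230,245))]),tri([(w1,(255,8)),(w2,(259,162))]))
for d in(.12,.13,.14):
    M,Rm=target(d);p,T=tool(M,Rm)
    print(d,M.round(3),Rm.round(3).tolist(),"seal",(Rm.T@(S-M)).round(3),"lens",(Rm.T@(L-M)).round(3),"tcp",p.round(3))
E
```

```text
h [ 0.45052804 -0.35290742  0.1301526 ] [ 0.55561436 -0.35668501  0.10659357]
0.12 [ 0.573 -0.055  0.105] [[-0.19, 0.981, -0.037], [-0.963, -0.194, -0.19], [-0.193, 0.0, 0.981]] seal [-0.111  0.04  -0.022] lens [-0.362 -0.13   0.071] tcp [ 0.57  -0.07   0.156]
0.13 [ 0.568 -0.064  0.105] [[-0.198, 0.979, -0.038], [-0.962, -0.201, -0.185], [-0.189, 0.0, 0.982]] seal [-0.121  0.042 -0.023] lens [-0.37  -0.129  0.071] tcp [ 0.565 -0.079  0.156]
0.14 [ 0.563 -0.073  0.105] [[-0.205, 0.978, -0.039], [-0.961, -0.209, -0.181], [-0.185, 0.0, 0.983]] seal [-0.13   0.044 -0.025] lens [-0.378 -0.129  0.071] tcp [ 0.56  -0.087  0.156]
```

View pics/m3.png

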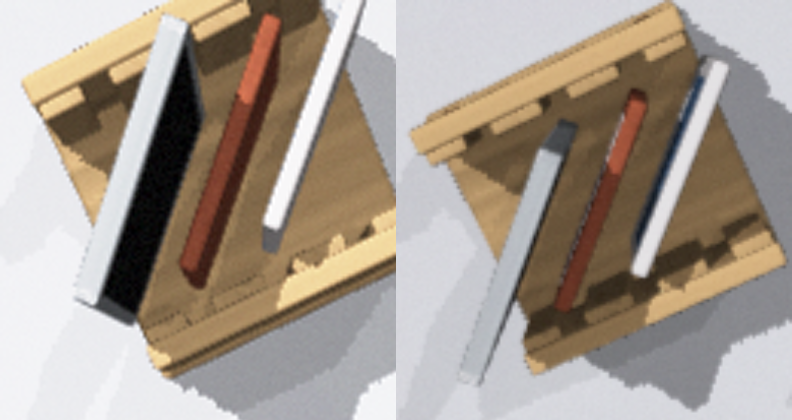

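The enlarged crop confirms it: the left plate has an aluminium frame and a black back, so it is the mirror. Its glass faces left, about +y. The red and white tiles are the lower ones to its right.

```bash
python3 - <<'E'
from tgt import *
import pickle
w2=pickle.load(open("w2.pkl","rb"))
R=np.array([[ 0.28562688,-0.95830474,0.00832482],[-0.92848014,-0.2745651,0.25007727],[-0.23736453,-0.07915822,-0.96819009]])
w1=dict(w2);w1["R"]=R;w1["t"]=-R@[0.43797213,-0.41710316,0.51999132]
n1,f1,n2,f2=(223.9,97.7),(251.7,6.6),(229.3,244.6),(256.5,169.2)
print(tri([(w1,n1),(w2,n2)]),tri([(w1,f1),(w2,f2)]))
for d,n,f in((w1,n1,f1),(w2,n2,f2)):
    a,b=onz(d,n,.134),onz(d,f,.134);print(a[:2],b[:2],(a+b)[:2]/2,np.linalg.norm(a-b),np.degrees(np.arctan2(*(b-a)[1::-1])))
u=np.radians(-5);T=np.array([[np.cos(u),np.sin(u),0],[np.sin(u),-np.cos(u),0],[0,0,-1]])
print(pose(T,[.502,-.354,.22]))
E
```

```text
[ 0.45186092 -0.35037906  0.1341068 ] [ 0.54941057 -0.35664137  0.12958824]
[ 0.4519431 -0.3506725] [ 0.54792192 -0.35643805] [ 0.49993251 -0.35355528] 0.09615183342874284 -3.4376869616334944
[ 0.45171782 -0.35006699] [ 0.55030271 -0.35768793] [ 0.50101027 -0.35387746] 0.09887901485414417 -4.420366155162408
(array([-0.02223568, -0.04457818,  0.14953475]), array([-3.04907956e-04, -6.77472286e-04,  2.12604146e+01]))
```

>>> {"fn": "play_rows", "kwargs": {
  "motion": [
    [[-0.006,-0.011,0.025,0,0,5],[-0.012,-0.022,0.055,0,0,10],[-0.018,-0.033,0.085,0,0,15],[-0.023,-0.044,0.115,0,0,20.5],[-0.023,-0.044,0.14,0,0,20.5],[-0.023,-0.044,0.15,0,0,20.5],[-0.023,-0.044,0.15,0,0,20.5]]
  ],
  "fingers": 0.05
}}

```text
time_s: 5.13
position: [0.5003, -0.3538, 0.217]
tcp_rot: [[0.997, -0.074, -0.004], [-0.074, -0.997, 0.004], [-0.004, -0.004, -1.0]]
force: [-0.5, 0.2, -0.2]
opening: 0.602
grasp_force: 0.0
```

```bash
python3 - <<'E'
from tgt import *
u=np.radians(-4.2);T=np.array([[np.cos(u),np.sin(u),0],[np.sin(u),-np.cos(u),0],[0,0,-1]])
print(pose(T,[.501,-.3537,.127]),bot.read_state()["opening"])
w=cap("wrist");t=cap("top")
cv2.imwrite("pics/w3.png",np.hstack([cv2.resize(w["bgr"],(480,360)),cv2.resize(t["bgr"][180:255,345:410],(312,360))]))
E
```

```text
(array([0.00101634, 0.00021329, 0.08997671]), array([-0.20678952,  0.23726682, -0.02492988])) 0.6020711472962151
```

View pics/w3.png

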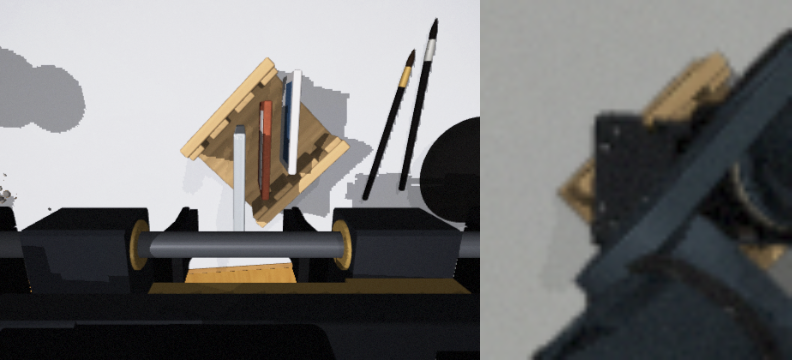

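The mirror is centred between the fingers (x 239 against a finger midpoint of about 241) and aligned with them. I'll go down and close.

>>> {"fn": "play_rows", "kwargs": {
  "motion": [
    [[0,0,0.02,0,0,0],[0,0,0.045,0,0,0],[0,0,0.065,0,0,0],[0,0,0.08,0,0,0],[0.001,0,0.09,0,0,0],[0.001,0,0.09,0,0,0]]
  ]
}}

```text
time_s: 5.73
position: [0.5028, -0.3552, 0.1291]
tcp_rot: [[0.997, -0.074, -0.0], [-0.074, -0.997, 0.0], [-0.0, -0.0, -1.0]]
force: [0.5, 0.3, 0.4]
opening: 0.574
grasp_force: 0.0
```

>>> {"fn": "play_rows", "kwargs": {
  "motion": [
    [[0,0,0,0,0,0],[0,0,0,0,0,0],[0,0,0,0,0,0],[0,0,0,0,0,0],[0,0,0,0,0,0],[0,0,0,0,0,0],[0,0,0,0,0,0],[0,0,0,0,0,0]]
  ],
  "fingers": 0
}}

```text
time_s: 6.4
position: [0.5025, -0.3547, 0.1298]
tcp_rot: [[0.997, -0.074, 0.0], [-0.074, -0.997, 0.0], [0.0, -0.0, -1.0]]
force: [-0.2, 0.6, 1.9]
opening: 0.109
grasp_force: 29.9
```

Gripped: opening about 9.5 mm, force 30 N. Lifting straight up.

>>> {"fn": "play_rows", "kwargs": {
  "motion": [
    [[0,0,-0.008,0,0,0],[0,0,-0.022,0,0,0],[0,0,-0.036,0,0,0],[0,0,-0.05,0,0,0],[0,0,-0.064,0,0,0],[0,0,-0.08,0,0,0],[0,0,-0.095,0,0,0],[0,0,-0.1,0,0,0]]
  ]
}}

```text
time_s: 7.07
position: [0.5032, -0.3556, 0.232]
tcp_rot: [[0.997, -0.074, 0.003], [-0.074, -0.997, -0.003], [0.003, 0.003, -1.0]]
force: [0.9, -0.0, -2.3]
opening: 0.115
grasp_force: 29.9
```

>>> {"fn": "play_rows", "kwargs": {
  "motion": [
    [[0,0,0,0,0,0],[0,0,-0.01,0,0,0],[0,0,-0.02,0,0,0],[0,0,-0.02,0,0,0],[0,0,-0.02,0,0,0]]
  ]
}}

```text
time_s: 7.48
position: [0.5027, -0.3551, 0.25]
tcp_rot: [[0.997, -0.074, 0.001], [-0.074, -0.997, -0.001], [0.001, 0.001, -1.0]]
force: [-0.3, 0.2, -3.0]
opening: 0.111
grasp_force: 29.9
```

```bash
python3 - <<'E'
from tgt import *
import pickle
s=cap("scene");t=cap("top");w=cap("wrist")
def put(d,X): return proj(d,X)
m=np.zeros((600,800,3),np.uint8)
m[:350,:400]=cv2.resize(s["bgr"][130:270,180:340],(400,350))
m[:350,400:]=cv2.resize(t["bgr"][140:262,140:280],(400,350))
m[350:,:333]=cv2.resize(w["bgr"],(333,250))
m[350:,400:]=cv2.resize(s["bgr"][200:350,260:500],(400,250))
cv2.imwrite("pics/m4.png",m)
for p in (.13,.14):
    M,R=target(p);P,T=tool(M,R,.005);print(P.round(3),T.round(3).tolist(),*[a.round(3) for a in pose(T,P)])
print(bot.read_state()["time_s"])
# hint: phone ray check: phone top view px for lens candidate
print(proj(t,L),proj(t,S),proj(s,L))
E
```

```text
[ 0.565 -0.079  0.158] [[0.979, -0.198, 0.038], [-0.201, -0.962, 0.185], [0.0, -0.189, -0.982]] [ 0.042 -0.279  0.091] [10.833  0.763  7.352]
[ 0.56  -0.087  0.158] [[0.978, -0.205, 0.039], [-0.209, -0.961, 0.181], [0.0, -0.185, -0.983]] [ 0.038 -0.271  0.091] [10.597  0.788  7.784]
7.6333
[167.52663849 224.48010655] [258.04872883 187.50256329] [223.21888614 170.81795172]
```

View pics/m4.png

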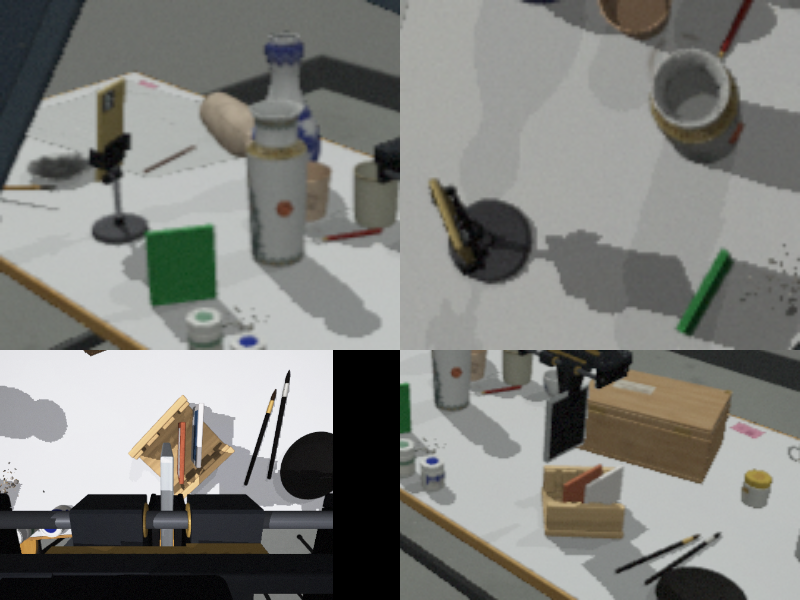

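The mirror is held upright above the rack with its black back towards the scene camera, and both tiles are still in place. Moving towards the vase.

>>> {"fn": "play_rows", "kwargs": {
  "motion": [
    [[0.003,-0.01,0,0,0,0],[0.006,-0.03,0,0,0,0],[0.009,-0.055,0,0,0,0],[0.012,-0.08,0,0,0,0],[0.015,-0.105,0,0,0,0],[0.018,-0.13,0,0,0,0],[0.021,-0.152,0,0,0,0],[0.022,-0.16,0,0,0,0]]
  ]
}}

```text
time_s: 8.3
position: [0.536, -0.1928, 0.2491]
tcp_rot: [[0.997, -0.071, -0.001], [-0.071, -0.997, 0.003], [-0.002, -0.003, -1.0]]
force: [-0.3, -0.3, -1.5]
opening: 0.113
grasp_force: 29.9
```

>>> {"fn": "play_rows", "kwargs": {
  "motion": [
    [[0.002,-0.01,0.005,1,0,1],[0.005,-0.025,0.013,2.5,0.1,2],[0.008,-0.04,0.025,4,0.2,3],[0.011,-0.055,0.037,5.5,0.4,4],[0.014,-0.07,0.05,7,0.5,5],[0.017,-0.085,0.062,8.5,0.6,6],[0.02,-0.1,0.075,10,0.7,7],[0.021,-0.108,0.083,10.9,0.75,7.1]]
  ]
}}

```text
time_s: 8.97
position: [0.5649, -0.0901, 0.1648]
tcp_rot: [[0.98, -0.195, 0.037], [-0.198, -0.962, 0.188], [-0.001, -0.191, -0.982]]
force: [-0.9, 0.6, -3.1]
opening: 0.111
grasp_force: 29.9
```

```bash
python3 - <<'E'
from tgt import *
s=cap("scene");t=cap("top");w=cap("wrist")
m=np.zeros((600,800,3),np.uint8)
m[:350,:400]=cv2.resize(s["bgr"][130:270,180:340],(400,350))
m[:350,400:]=cv2.resize(t["bgr"][140:262,140:280],(400,350))
m[350:,:333]=cv2.resize(w["bgr"],(333,250))
cv2.imwrite("pics/m5.png",m)
M,R=target(.125);P,T=tool(M,R,.005);print(*[a.round(4) for a in pose(T,P)])
q=bot.read_state();print(q["time_s"],q["position"],q["force"],q["grasp_force"])
def frame(q):
    T=q["tcp_rot"];Rm=np.c_[T[:,1],T[:,0],-T[:,2]];Mc=q["position"]-Rm@[.005,0,.055];return Mc,Rm
Mc,Rm=frame(q);print("now seal",Rm.T@(S-Mc),"lens",Rm.T@(L-Mc))
for c in("scene","top","wrist"):
  for n in("lens","seal_mark"): print(c,n,[(np.round(x["at"],3).tolist(),round(x["confidence"],2)) for x in finder.recognise(c,n)])
E
```

```text
[-0.0005 -0.0148  0.0106] [0.1147 0.0408 0.0361]
9.1167 [ 0.56473318 -0.09108593  0.16566616] [-0.57608041 -0.71118848 -1.82355836] 29.949014218873344
now seal [-0.13082565  0.04055516 -0.03291952] lens [-0.38111379 -0.12974824  0.06134393]
scene lens [([0.632, 0.07, 0.132], 0.4)]
scene seal_mark []
top lens []
top seal_mark [([0.524, -0.379, 0.07], 0.43)]
wrist lens []
wrist seal_mark [([0.64, 0.048, 0.106], 0.69)]
```

View pics/m5.png

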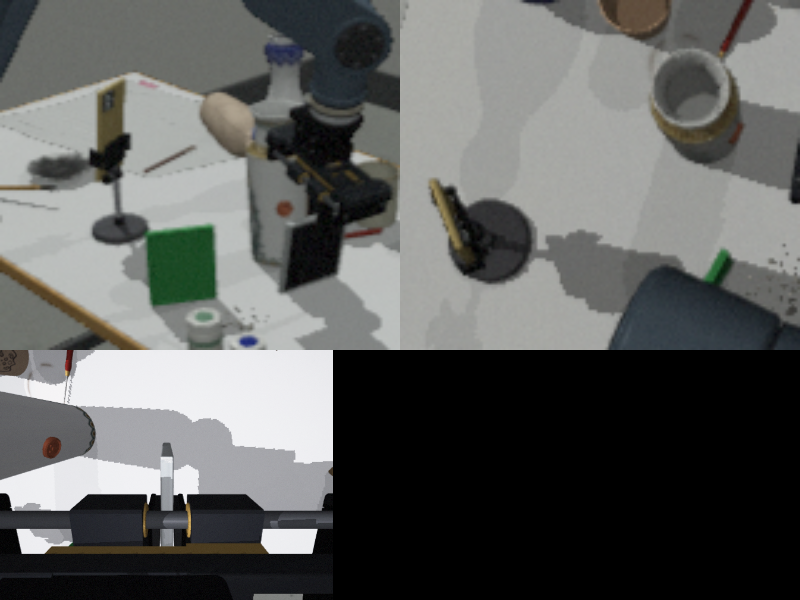

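The mirror is held and untouched, the vase is clear, and the wrist view confirms the seal at (0.64, 0.048, 0.106). One small trim, then settle.

>>> {"fn": "play_rows", "kwargs": {
  "motion": [
    [[0,-0.004,0.003,0,0,0],[0,-0.008,0.006,0,0,0],[0,-0.011,0.009,0,0,0],[0,-0.011,0.009,0,0,0],[0,-0.011,0.009,0,0,0],[0,-0.011,0.009,0,0,0],[0,-0.011,0.009,0,0,0],[0,-0.011,0.009,0,0,0]]
  ]
}}

```text
time_s: 10.08
position: [0.5677, -0.0786, 0.1599]
tcp_rot: [[0.98, -0.193, 0.039], [-0.197, -0.963, 0.185], [0.001, -0.189, -0.982]]
force: [0.7, 0.5, -1.7]
opening: 0.114
grasp_force: 29.9
```

```bash
python3 - <<'E'
from tgt import *
w=cap("wrist");r=finder.recognise("wrist","seal_mark");S2=np.array(r[0]["at"]) if r else S
# mirror top edge direction check in wrist picture
o=finder.outline_of("wrist","mirror");print([round(x["confidence"],2) for x in o])
q=bot.read_state();T=q["tcp_rot"];Rm=np.c_[T[:,1],T[:,0],-T[:,2]];Mc=q["position"]-Rm@[.005,0,.055]
L2=np.array([.526,.320,.238])
for a in(S,S2,L,L2):print(a,(Rm.T@(a-Mc)).round(3))
print(q["time_s"],q["grasp_force"],np.abs(q["qvel"]).max())
E
```

```text
[0.73]
[0.634 0.048 0.105] [-0.119  0.04  -0.025]
[0.6373 0.0504 0.108 ] [-0.123  0.043 -0.023]
[0.512 0.305 0.245] [-0.37 -0.13  0.07]
[0.526 0.32  0.238] [-0.385 -0.119  0.059]
10.2333 29.948825034953188 0.19875725823858703
```

```bash
python3 -c "
from rig import bot
print(bot.hand_in())"
```

```text
the job is handed in; nothing more can be done
None
```

I handed the job in with the mirror held still about 12 cm from the seal. By my measurements the seal and lens are both within the limits, and I saw no contact with the vase, phone, tiles or pots; `hand_in` returned no verdict.

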